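# Load the inspection lamp's battery

## Robot

A 7-joint arm with a two-finger parallel gripper is mounted at the origin on the work surface. World frame = base frame: x ahead of the robot, y to its left, z up, the work surface at z = 0. Lengths are in mm, angles in rad, forces in N, time in s.
With the tool pointing down it reaches from about 400 to 850 mm from the base axis. Payload 4.5 kg.
Tool frame: the origin (TCP) lies midway between the tips of the shut fingers; the grasp point (between the pads) lies 19 mm behind it (arm.grasp_offset is the distance from the TCP to the grasp point, in mm); z points along the fingers, y is the line along which they close (so a half turn about z gives the same grasp; the last joint's range is limited). The gripper opens to 88 mm and grips with 3 to 60 N. Pads are 18 mm wide; open, the fingers measure 123 mm over their backs; the gripper's body (75 mm by 187 mm) begins 45 mm behind the grasp point.
Start: joints at [1.247, 0.689, -0.195, 1.565, 0.157, 0.902, -0.215], TCP at [218.915, -585.433, 218.543] pointing down, gripper open.
Joint ranges: [-3.01, 3.01], [-0.46, 2.08], [-1.47, 1.51], [0.13, 2.56], [-1, 4.14], [0.04, 2.09], [-2.66, 2.66]. Speed limits (rad/s): [2.57, 2.57, 3.14, 3.14, 3.14, 3.14, 3.14].

## Interface

Orientations are given as a unit quaternion [x, y, z, w].
In Python, from cell import arm gives the robot as it stands.
- The arm moves only by the tool send_rows, never from a script. Its argument "deltas" is one flat list of numbers, 7 for each row, row after row: the shift along the world's x, y, z in units of 40 mm (1.0 is 40 mm), then the turn, a rotation vector about the world's x, y, z in units of 10 degrees (1.0 is 10 degrees), then the opening, from 0 (shut) to 1 (fully open). In form: [x, y, z, wx, wy, wz, grip, x, y, z, wx, wy, wz, grip, ...]. A call has 1 to 12 rows; each row shifts and turns the commanded pose from where the row before left it; what a row does not reach is not made up. A row lasts 1/8 s, in which the tool goes at most 62.5 mm and 10.7 degrees, less where a joint would pass 70% of its speed; a pose out of reach is approached as far as the arm can. A call with a number of a shift or a turn outside -1 to 1 is refused whole. A call with a gripper value outside its range is refused whole. The fingers move at their own pace and stop on an object; "force" is the grip in N (left out, the last holds). Time passes only in rows, so rows that do not move let the fingers close. It gives the time, the measured TCP pose, the force, the opening and the grip force at its end, in the units of the state.
- arm.state(): the state, without advancing time (a new reading comes with each control period).
- arm.read_camera(name): name is "side" or "top"; returns a dict with "frame" (480x640x3 uint8, blue, green, red), "camera_matrix" (3x3 intrinsics, pixels), "T" (4x4, takes a point from camera to world coordinates). Camera axes: x right, y down, z forward; pixel columns grow to the right and rows downward; lengths in mm; the calibration is good to about 2 mm. A picture is of the moment at which its call begins. There is no depth.
- arm.hand_in(): hands the job in; it is judged then, once.
Trained networks look in a picture, given as the dict that the camera call returned (one of the last four; its "shot" number tells which), for a name from the list of things; names that differ only in an ending like _2 or _b are one class to them, and where a whole thing is asked for, a point or a joint stands for the part that bears it (a point fixed in the world has none). Each returns a list of dicts, best first, with "score" (0 to 1); they miss things now and then, are a little off and sometimes report something else, mostly with a low value. They report only what shows in the picture. A call takes as long as a camera call. They do not tell look-alikes from the thing itself.
- arm.regions_of(picture, thing): "mask" (480x640 bool, what is visible of it) and "bbox" ([left, top, right, bottom] in pixels, round what is visible of it).
- arm.tip_of(picture, thing): "centre" ([column, row] in pixels: a listed point, or the origin of a listed thing).
The state is a dict: "time_s": time; "joint_pos": joint angles; "qvel": joint speeds; "tau": joint torques, N m; "eef_pos": TCP position; "tool_rot": TCP orientation; "wrist_force": force on the tool from outside, world axes, zero at the start; "torque": the same for the moment, N m; "gripper_width": finger opening in mm; "grip_force": force on a finger pad.
Only numpy, scipy, OpenCV 4.12 (cv2) and the standard library are available. Lean on these libraries where they do the work, as an engineer would, in place of code of your own. Each camera call takes 0.05 s, during which the arm holds its last target. There are 200 camera calls.

## Task

Put the fresh green cell into the open battery bay of the inspection lamp: with its studded end up, push its flat end against the coil spring, then drop the studded end in behind the brass contact, so that the cell lies level and fully home in the trough, and let go. Be gentle: the spring needs some 12 N, so never ram it against its stop (19 N at most) nor load the bay's parts with more than 28 N all told. Leave the spent cell, the mouse and the ring gauge where they are.

Things in the scene. Friction and masses are not known exactly. Their poses are not given: they have to be found in the camera images.
- cell: the fresh cell: cylinder 33 mm in diameter, 62 mm long, about 140 g, green sleeve, copper-coloured band round the studded end. Origin at the middle of its length, on its axis. Its x axis runs along it from the flat end (x = -31 mm) to the stud's tip (+31 mm); the body proper ends at +29 mm, the stud is 10 mm across, 2 mm long. Starts lying on rest_a, axis level, 30.5 mm above the table.
- rest_a: blue rest under the fresh cell, fixed: base plate 70 x 46 x 5 mm with a black V trough, 50 mm long along its x, that reaches no farther than 15 mm to either side of the cell's axis, so fingers can pass down beside the cell. Origin at the middle of its underside, on the table. The spent cell has an identical rest.
- nub (a point): tip of the fresh cell's stud, on its axis
- flat (a point): middle of the fresh cell's flat end
- lamp: inspection lamp, fixed: grey base 150 x 90 x 16 mm, yellow lamp head 70 mm high at x = 82 to 126 mm. Origin on the table under the bay's nominal middle; x along the bay from coil spring to brass contact, z up. The bay is on a carriage (60 mm wide, top 20 mm above the table) clamped anywhere up to 11 mm either way along x; this shift is not reported: feel or see it.
- bay (a point): nominal middle of a seated cell, 48.5 mm above the table, axes as the lamp's; the true one is shifted with the carriage (up to 11 mm along x). The V trough is 58 mm long and reaches no farther than 15 mm to either side of the middle line, so fingers can pass. Seated, a cell lies level, underside 32 mm above the table, stud on the brass, spring pressed in 6 mm (7 N). Rubbing can hold it high: it may need a light push down.
- coil_mark (a point): nominal centre of the free coil spring's steel tip (10 mm across, 48.5 mm above the table; true one shifted with the carriage). It yields towards the lamp's -x at 1.2 N/mm for 11.5 mm, then stops hard (13.8 N). To tip the cell in behind the brass, flat end low (tilt about 30 degrees), press it in 9 to 11 mm. Behind it, 16 mm farther to -x: an orange block, 40 mm wide, top 58 mm above the table.
- brass_mark (a point): nominal top edge of the brass contact plate's inner face (towards the spring), 50 mm above the table; shifted with the carriage. The plate is 34 mm wide across the bay and 6 mm thick; inner face 56 mm from the free spring tip.
- spent: the spent cell, to be left alone: the same size, black sleeve with a red band, lying level on the other rest. Origin at its middle, x axis along it.
- mouse: black computer mouse, 105 x 60 x 30 mm, loose, to be left alone. Origin at the middle of its underside, x along its length.
- ring_gauge: steel ring gauge, 44 mm across, 16 mm high, loose, to be left alone. Origin at the middle of its underside.
Not all that is in view belongs to the job. What is shaped like the lamp but blue or pink is not meant. Of the things that look like the cell, the larger one is meant.

How it is judged (in metres and radians):
On the way:
1. the flat end presses on the spring (more than 3 N on the bay) with its middle less than 58.5 mm above the table, while the stud tip is still more than 60.5 mm above the table (contact force between cell and lamp above 3 N and z of nub in the frame of lamp above 0.0605 m and z of flat in the frame of lamp below 0.0585 m and x of flat in the frame of lamp between -0.06 and -0.002 m), for 0.1 s.
At the end, for the whole second after the job is handed in: the cell lies at rest in the bay, level and in line with it (within 0.08 rad), its axis 48.5 mm (+-3 mm) above the table and within 4 mm of the bay's middle line, stud towards the brass contact (stud tip 16 to 46 mm from the lamp's origin along its x) (z of cell in the frame of lamp between 0.0455 and 0.0515 m and y of cell in the frame of lamp between -0.004 and 0.004 m and x of nub in the frame of lamp between 0.016 and 0.046 m and angle between the x axis of cell and the x axis of lamp, either way round below 0.08 rad and linear speed of cell below 0.01 m/s); the robot touches nothing.
It fails at once if the spring is rammed against its stop: more than 19 N between the cell and the spring's tip (contact force between cell and coil_c0 above 19 N).
It fails at once if the cell presses on the parts of the bay (spring, brass, trough, added up) with more than 28 N (contact force between cell and lamp above 28 N).
It fails at once if the spent cell is moved more than 10 mm (distance of spent from where it was at the start of the episode above 0.01 m).
It fails at once if the mouse is moved more than 15 mm (distance of mouse from where it was at the start of the episode above 0.015 m).
It fails at once if the ring gauge is moved more than 15 mm (distance of ring_gauge from where it was at the start of the episode above 0.015 m).
It also fails if it takes over 48 s, if anything falls off the work surface, if the arm or the gripper's body presses on something with over 40 N, if the wrist force passes 120 N, or if a joint passes its speed limit or range.

## Working session

There is one attempt and no reset: what is moved stays moved. The work goes in short steps, Python scripts to look and compute and a tool call to move; the robot and the scene stay as the last step left them, time stands still between calls to the robot, and variables do not carry over. Pictures are saved under pics/ and viewed, at most 10 in all, crops included, and the job is handed in when it is done.

Besides the shell and the picture viewer there is one more tool, called as name(argument=value, ...) on one line, values as JSON. send_rows: Moves the arm, as the interface text tells. Its arguments: {"type":"object","properties":{"deltas":{"type":"array"},"force":{"type":"number"}},"required":["deltas"]}

```bash
mkdir -p pics; ls
cat > h.py <<'E'
import numpy as np, cv2
from cell import arm
def ray(p,uv):
    K=np.array(p["camera_matrix"]);T=np.array(p["T"])
    d=T[:3,:3]@np.linalg.solve(K,[uv[0],uv[1],1.]);return T[:3,3],d
def atz(p,uv,z):
    o,d=ray(p,uv);return o+d*(z-o[2])/d[2]
def proj(p,X):
    K=np.array(p["camera_matrix"]);T=np.array(p["T"])
    c=T[:3,:3].T@(np.array(X)-T[:3,3]);c=K@c;return c[:2]/c[2]
E
python3 - <<'E'
from h import *
np.set_printoptions(precision=1,suppress=True)
for n in("top","side"):
    p=arm.read_camera(n);cv2.imwrite(f"pics/{n}0.png",p["frame"])
    T=np.array(p["T"]);print(n,T,p["camera_matrix"])
    for t in("cell","nub","flat","rest_a","lamp","bay","coil_mark","brass_mark","spent","mouse","ring_gauge"):
        print(t,[(np.round(r["centre"],1).tolist(),round(r["score"],2)) for r in arm.tip_of(p,t)[:4]])
print(arm.state())
E
```

```text
pics
top [[  -0.    -1.     0.1  376.8]
 [  -1.     0.    -0.    -1.6]
 [   0.    -0.1   -1.  1104.9]
 [   0.     0.     0.     1. ]] [[573.7   0.  322.6]
 [  0.  573.7 227.3]
 [  0.    0.    1. ]]
cell [([490.6, 137.9], 0.81), ([440.9, 158.0], 0.62)]
nub [([439.5, 139.2], 0.81), ([504.2, 146.6], 0.59)]
flat [([449.3, 168.0], 0.78), ([484.5, 135.3], 0.52), ([268.3, 221.9], 0.4)]
rest_a [([438.7, 160.8], 0.5)]
lamp [([270.3, 221.3], 0.86), ([195.8, 116.9], 0.59), ([193.0, 345.0], 0.58)]
bay [([193.6, 106.2], 0.91), ([187.7, 350.4], 0.86), ([266.9, 215.9], 0.57), ([271.3, 200.1], 0.49)]
coil_mark [([191.3, 360.4], 0.96), ([195.8, 122.8], 0.81), ([274.1, 230.0], 0.64)]
brass_mark [([179.2, 337.2], 0.85), ([269.4, 199.5], 0.7), ([188.4, 91.0], 0.69)]
spent [([444.0, 228.6], 0.87)]
mouse [([149.8, 230.7], 0.68)]
ring_gauge [([340.4, 283.4], 0.74)]
side [[   1.    -0.2    0.1  322.8]
 [  -0.2   -0.8    0.6 -682.3]
 [   0.    -0.6   -0.8  926.1]
 [   0.     0.     0.     1. ]] [[590.4   0.  321.7]
 [  0.  590.4 241.3]
 [  0.    0.    1. ]]
cell [([467.2, 409.5], 0.58), ([428.9, 350.8], 0.57
[... 297 characters left out ...]
[429.4, 360.7], 0.67)]
coil_mark [([311.1, 216.3], 0.66), ([178.8, 183.7], 0.66), ([384.0, 154.7], 0.61)]
brass_mark [([333.9, 208.8], 0.82), ([407.6, 145.4], 0.72), ([206.1, 175.6], 0.59)]
spent [([349.0, 365.2], 0.59)]
mouse [([286.4, 159.0], 0.85)]
ring_gauge [([271.3, 289.8], 0.84)]
{'time_s': 1.2, 'joint_pos': array([ 1.2,  0.7, -0.2,  1.6,  0.2,  0.9, -0.2]), 'qvel': array([-0.,  0., -0.,  0., -0.,  0., -0.]), 'tau': array([ -0. , -52.7,  -1.3, -15.4,  -0.1,  -0. ,  -0. ]), 'eef_pos': array([ 218.9, -585.4,  218.5]), 'tool_rot': array([1. , 0.2, 0. , 0. ]), 'wrist_force': array([-0.2,  0.1, -0.4]), 'torque': array([-0.,  0.,  0.]), 'grip_force': 0.0, 'gripper_width': 88.07260668569513}
```

View pictures.

View pics/top0.png

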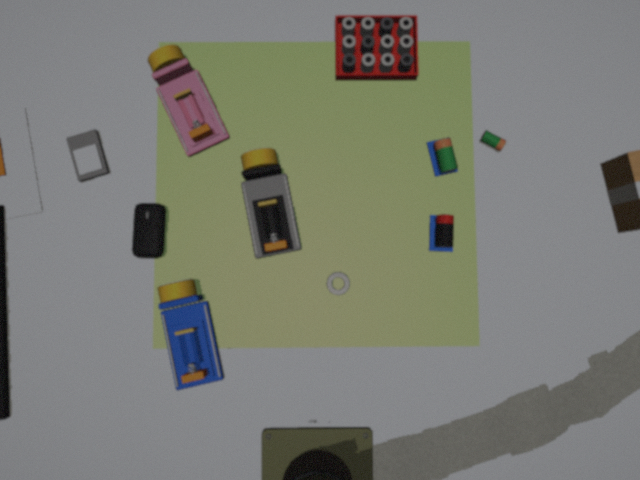

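View pics/side0.png

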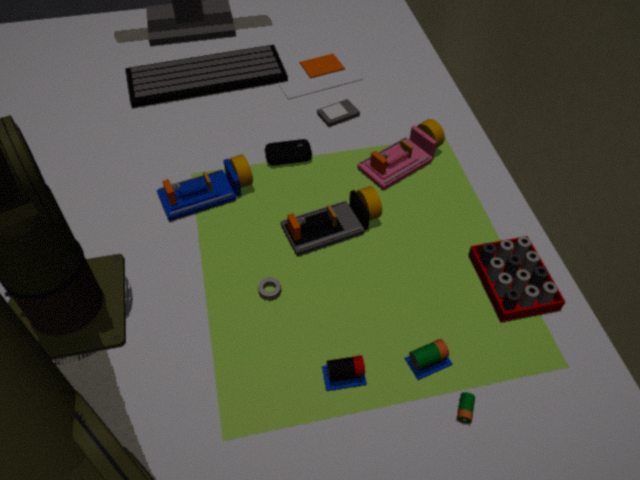

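Run:
```python
from h import *
np.set_printoptions(precision=1,suppress=True)
t=cv2.imread("pics/top0.png");s=cv2.imread("pics/side0.png")
c=lambda im,u,v:cv2.resize(im[v-38:v+37,u-50:u+50],(400,300),interpolation=cv2.INTER_CUBIC)
cv2.imwrite("pics/crop.png",np.clip(1.5*np.vstack([np.hstack([c(t,445,157),c(t,270,225)]),np.hstack([c(s,430,355),c(s,325,222)])]),0,255).astype(np.uint8))
pt=arm.read_camera("top");ps=arm.read_camera("side")
for p,z in((pt,None),(ps,None)):
  o,_=ray(p,(320,240));print(o)
  for n,zz in(("cell",30.5),("nub",30.5),("flat",30.5),("lamp",0),("bay",48.5),("coil_mark",48.5),("brass_mark",50),("spent",30.5),("mouse",0),("ring_gauge",0)):
    print(n,[(atz(p,r["centre"],zz)[:2],round(r["score"],2)) for r in arm.tip_of(p,n)[:4]])
```

```text
[ 376.8   -1.6 1104.9]
cell [(array([ 640.7, -335.6]), 0.88), (array([ 610. , -240.1]), 0.68)]
nub [(array([ 645.3, -243.5]), 0.76), (array([ 629.1, -354.4]), 0.68)]
flat [(array([ 592.9, -259.3]), 0.91), (array([ 650.3, -324.4]), 0.58)]
lamp [(array([258., 233.]), 0.96), (array([701.4, 235.8]), 0.77), (array([493.9,  90.2]), 0.6), (array([472.3,  83.8]), 0.53)]
bay [(array([700.9, 236.6]), 0.8), (array([495.6,  87. ]), 0.67), (array([ 469.4, -237.7]), 0.32)]
coil_mark [(array([675.1, 219.4]), 0.82), (array([236.3, 225. ]), 0.74), (array([473. ,  84.3]), 0.72)]
brass_mark [(array([528.7,  87.3]), 0.93), (array([727.1, 241.4]), 0.7), (array([282.1, 247.6]), 0.59)]
spent [(array([ 469.7, -242.5]), 0.81)]
mouse [(array([475.9, 312.9]), 0.57), (array([ 623.2, -246.6]), 0.41), (array([ 596.7, -262.2]), 0.24)]
ring_gauge [(array([372. , -48.3]), 0.74)]
[ 322.8 -682.3  926.1]
cell [(array([ 637.2, -353.7]), 0.86), (array([ 615.6, -244.4]), 0.63)]
nub [(array([ 626.5, -370.6]), 0.95), (array([ 643.9, -242.9]), 0.91)]
flat [(array([ 586.1, -258.9]), 0.87), (array([ 647.2, -330.2]), 0.82)]
lamp [(array([496.7,  85.7]), 0.93), (array([256.6, 225.5]), 0.92), (array([701.4, 233.1]), 0.7)]
bay [(array([699. , 231.6]), 0.9), (array([260.1, 231. ]), 0.85), (array([500. ,  77.8]), 0.73)]
coil_mark [(array([234.1, 223.7]), 0.82), (array([476. ,  76.7]), 0.7), (array([673.6, 221.6]), 0.6)]
brass_mark [(array([285.5, 231.5]), 0.86), (array([525. ,  88.8]), 0.85), (array([726.8, 236.3]), 0.67)]
spent [(array([ 474.5, -247.7]), 0.62), (array([ 644. , -242.1]), 0.5)]
mouse [(array([471.8, 306.9]), 0.97)]
ring_gauge [(array([369. , -40.2]), 0.93)]
```

View pics/crop.png

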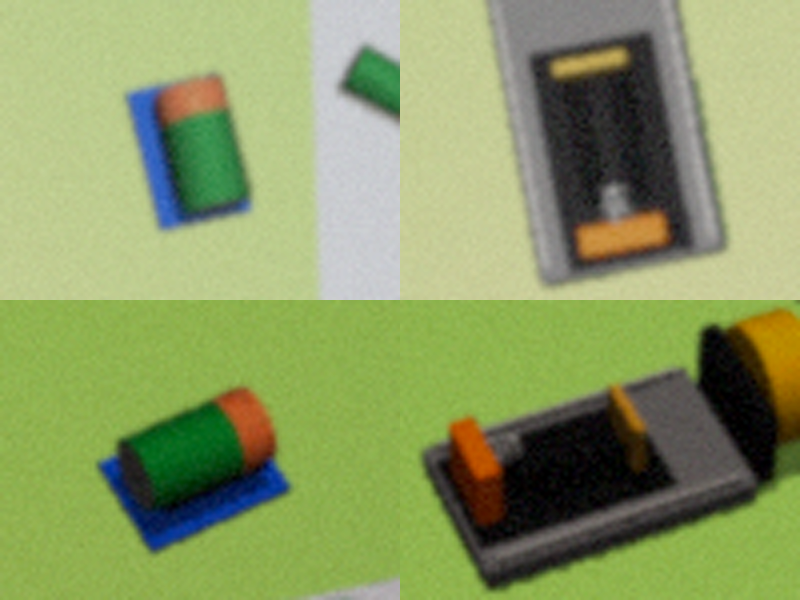

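```bash
cat > fit.py <<'E'
from h import *
from scipy.optimize import minimize
def soft(p,polys):
    S=8;u0,v0,w,h=p["roi"];out=np.zeros((h*S,w*S),np.uint8)
    for P in polys:
        q=np.array([proj(p,x) for x in P]);q=((q+0.5-[u0,v0])*S).astype(np.float32)
        cv2.fillConvexPoly(out,np.round(cv2.convexHull(q)).astype(np.int32),255)
    return cv2.GaussianBlur(cv2.resize(out,(w,h),interpolation=cv2.INTER_AREA)/255.,(0,0),.8)
def crop(p,m): u,v,w,h=p["roi"];return m[v:v+h,u:u+w]
def hsv(p): return cv2.cvtColor(cv2.GaussianBlur(p["frame"],(0,0),.6),cv2.COLOR_BGR2HSV)
def xf(pose,X):
    x,y,a=pose;c,s=np.cos(a),np.sin(a);X=np.array(X,float);return np.c_[x+c*X[:,0]-s*X[:,1],y+s*X[:,0]+c*X[:,1],X[:,2]]
def box(x0,x1,y,z0,z1): return [[a,b,c] for a in(x0,x1) for b in(-y,y) for c in(z0,z1)]
th=np.linspace(0,2*np.pi,40)
def cyl(z): return [[x,16.5*np.cos(t),z+16.5*np.sin(t)] for x in(-31,29) for t in th]
E
python3 - <<'E'
from fit import *
np.set_printoptions(precision=2,suppress=True)
pt=arm.read_camera("top");ps=arm.read_camera("side")
def go(views,f,x0,d):
    def cost(v): return sum(((soft(p,P)-m)**2).sum() for p,ms in views for P,m in zip(f(v),ms))
    s=np.vstack([x0]+[np.array(x0)+np.eye(len(x0))[i]*d[i] for i in range(len(x0))])
    r=minimize(cost,x0,method="Nelder-Mead",options=dict(initial_simplex=s,xatol=.02,fatol=.01,maxiter=300));return r.x,r.fun
# cell
pt["roi"]=(415,125,60,65);ps["roi"]=(395,325,70,65);V=[]
for p in(pt,ps):
    H=hsv(p);h,s,v=cv2.split(H);b=p["frame"].astype(int)
    m=(((h>45)&(h<90)&(s>120)&(v<150))|((h<18)&(s>100)));m=crop(p,m.astype(np.uint8))
    n,l,st,_=cv2.connectedComponentsWithStats(m);k=1+st[1:,4].argmax();m=(l==k).astype(float)
    if p is ps: pass
    V.append((p,[m]));print(st[k])
f=lambda v:[[xf(v,cyl(30.5))]]
for vs in(V,V[:1],V[1:]): print("cell",*go(vs,f,[618,-250,.27],[8,8,.15]))
# lamp
pt["roi"]=(235,185,75,75);ps["roi"]=(275,190,80,65);V=[]
for p in(pt,ps):
    h,s,v=cv2.split(hsv(p));ms=[]
    yel=crop(p,((h>=8)&(h<=28)&(s>110)&(v>50)).astype(np.uint8))
    n,l,st,ce=cv2.connectedComponentsWithStats(yel);o=[k for k in range(1,n) if st[k,4]>15];print([(st[k],ce[k],h[p["roi"][1]:,p["roi"][0]:][:l.shape[0],:l.shape[1]][l==k].mean()) for k in o])
    # brass = component whose centroid is nearest expected brass, block likewise
    for X in([528,87,45],[455,75,45]):
        q=proj(p,X)-p["roi"][:2];k=min(o,key=lambda k:np.hypot(*(ce[k]-q)));ms.append((l==k).astype(float))
    V.append((p,ms))
f=lambda v:[[xf(v[:3],box(31,37,17,20,50))],[xf(v[:3],box(-41-v[3],-41,20,20,58))]]
for vs in(V,V[:1],V[1:]): print("bay",*go(vs,f,[497,84,.14,10],[8,8,.15,4]))
import pickle
E
```

```text
[ 21  23  20  23 333]
[ 16  14  38  30 650]
cell [ 616.35 -246.78    0.22] 347.42095795760866
cell [ 608.85 -247.05    0.34] 216.4591565873794
cell [ 617.79 -247.19    0.2 ] 119.41171779337631
[(array([ 23,  14,  20,   8, 106], dtype=int32), array([32.17, 17.51]), np.float64(22.42452830188679)), (array([ 28,  54,  25,  13, 225], dtype=int32), array([40.27, 60.53]), np.float64(15.591111111111111))]
[(array([52, 15, 10, 13, 57], dtype=int32), array([56.47, 20.89]), np.float64(18.736842105263158)), (array([ 12,  23,  14,  26, 184], dtype=int32), array([18.9 , 33.52]), np.float64(12.565217391304348))]
bay [490.22  84.87   0.17  13.79] 176.6803159240855
bay [490.03  84.17   0.19  14.28] 30.4749070864939
bay [490.12  88.16   0.14   8.83] 103.86311322302728
```

Run:
```python
from fit import *
for n,L in(("top",[(447,145),(440,146),(448,160),(434,160),(420,150),(270,202),(275,245),(277,236),(285,225)]),("side",[(455,350),(425,355),(405,368),(440,372),(380,340),(333,217),(310,230),(295,233),(320,230)])):
    H=hsv({"frame":cv2.imread(f"pics/{n}0.png")})
    print(n,[(q,H[q[1],q[0]].tolist()) for q in L])
```

```text
top [((447, 145), [14, 135, 119]), ((440, 146), [11, 149, 120]), ((448, 160), [67, 151, 98]), ((434, 160), [110, 187, 123]), ((420, 150), [37, 77, 135]), ((270, 202), [23, 137, 119]), ((275, 245), [18, 173, 133]), ((277, 236), [0, 6, 41]), ((285, 225), [90, 8, 32])]
side [((455, 350), [41, 145, 118]), ((425, 355), [67, 240, 70]), ((405, 368), [40, 142, 117]), ((440, 372), [40, 137, 115]), ((380, 340), [40, 143, 118]), ((333, 217), [19, 243, 43]), ((310, 230), [150, 102, 5]), ((295, 233), [10, 250, 54]), ((320, 230), [0, 0, 2])]
```

```bash
cat > run.py <<'E'
from fit import *
np.set_printoptions(precision=2,suppress=True)
pt=arm.read_camera("top");ps=arm.read_camera("side")
def go(views,f,x0,d):
    def cost(v): return sum(((soft(p,P)-m)**2).sum() for p,ms in views for P,m in zip(f(v),ms))
    s=np.vstack([x0]+[np.array(x0)+np.eye(len(x0))[i]*d[i] for i in range(len(x0))])
    r=minimize(cost,x0,method="Nelder-Mead",options=dict(initial_simplex=s,xatol=.02,fatol=.01,maxiter=300));return r.x,r.fun
pt["roi"]=(415,125,60,65);ps["roi"]=(395,325,70,65);V=[]
for p in(pt,ps):
    h,s,v=cv2.split(hsv(p))
    m=(((h>45)&(h<100)&(s>60)&(v<115))|((h<24)&(s>70))|(v<60))&~((h>102)&(h<125)&(s>130))
    m=cv2.morphologyEx(crop(p,m.astype(np.uint8)),cv2.MORPH_CLOSE,np.ones((3,3)))
    n,l,st,_=cv2.connectedComponentsWithStats(m);k=l[l.shape[0]//2,l.shape[1]//2];m=(l==k).astype(float)
    V.append((p,[m]));print(st[k])
f=lambda v:[[xf(v,cyl(30.5))]]
im=[]
def show(V,fv):
    for (p,ms),P in((a,fv) for a in V):
        u,w,W,Hh=p["roi"];c=cv2.resize(np.clip(1.5*crop(p,p["frame"]),0,255).astype(np.uint8),(400,300),interpolation=cv2.INTER_CUBIC)
        for Q in P:
            q=np.array([proj(p,x) for x in Q[0]]);q=((q+.5-[u,w])*[400/W,300/Hh]).astype(np.float32)
            cv2.polylines(c,[np.round(cv2.convexHull(q)).astype(np.int32)],True,(255,0,255),1)
        im.append(c)
for vs in(V[:1],V[1:],V): r=go(vs,f,[618,-250,.27],[8,8,.15]);print("cell",*r)
show(V,f(r[0]))
pt["roi"]=(235,185,75,75);ps["roi"]=(275,190,80,65);V=[]
for p in(pt,ps):
    h,s,v=cv2.split(hsv(p));ms=[];side=p is ps
    yel=crop(p,((h>=5)&(h<=28)&(s>(150 if side else 80))&(v>(22 if side else 60))).astype(np.uint8))
    n,l,st,ce=cv2.connectedComponentsWithStats(yel);o=[k for k in range(1,n) if st[k,4]>15];print([st[k] for k in o])
    for X in([528,87,45],[455,75,45]):
        q=proj(p,X)-p["roi"][:2];k=min(o,key=lambda k:np.hypot(*(ce[k]-q)));ms.append((l==k).astype(float))
    V.append((p,ms))
f=lambda v:[[xf(v[:3],box(31,37,17,v[4],50))],[xf(v[:3],box(-41-v[3],-41,20,20,58))]]
for vs in(V[:1],V[1:],V): r=go(vs,f,[492,84,.17,10,25],[8,8,.15,4,5]);print("bay",*r)
show(V,f(r[0]))
cv2.imwrite("pics/fit.png",np.vstack([np.hstack(im[:2]),np.hstack(im[2:])]))
E
python3 run.py
```

```text
[ 19  13  24  35 578]
[  9  14  49  41 857]
cell [ 614.89 -247.14    0.22] 26.054996776039843
cell [ 615.37 -248.03    0.2 ] 116.64516054856995
cell [ 615.35 -247.65    0.21] 146.0516079590663
[array([ 22,  13,  20,   9, 106], dtype=int32), array([ 29,  54,  24,  13, 218], dtype=int32)]
[array([ 52,  15,  10,  21, 109], dtype=int32), array([ 12,  23,  14,  27, 267], dtype=int32)]
bay [490.72  84.8    0.19  15.11  22.32] 24.796871384743675
bay [489.73  82.26   0.16  13.56  25.95] 29.077155433173676
bay [490.37  84.06   0.18  14.3   24.1 ] 61.57991030720757
```

View pics/fit.png

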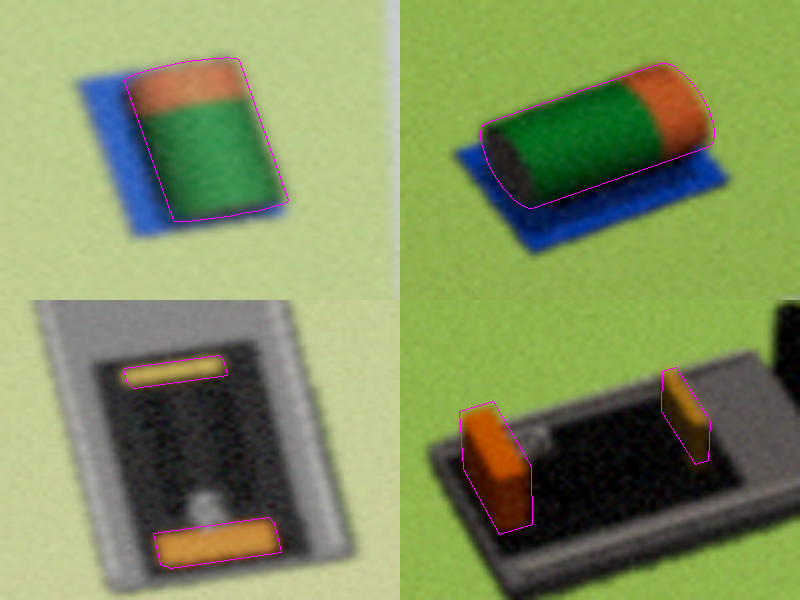

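```bash
cat > st.py <<'E'
from cell import arm
import numpy as np
from scipy.spatial.transform import Rotation as R
np.set_printoptions(precision=3,suppress=True)
s=arm.state();M=R.from_quat(s["tool_rot"]).as_matrix()
print("t",s["time_s"],"tcp",s["eef_pos"],"grasp",s["eef_pos"]-19*M[:,2],"q",s["joint_pos"],"F",s["wrist_force"],"T",s["torque"],"w",s["gripper_width"],s["grip_force"]);print("x,z axes",M[:,0],M[:,2],"xang",np.arctan2(M[1,0],M[0,0]))
E
python3 st.py
```

```text
t 2.5 tcp [ 218.917 -585.431  218.539] grasp [ 218.916 -585.43   237.539] q [ 1.247  0.689 -0.195  1.565  0.157  0.902 -0.215] F [ 0.179  0.917 -1.138] T [0.005 0.031 0.066] w 88.13909199600529 0.0
x,z axes [0.937 0.35  0.   ] [ 0. -0. -1.] xang 0.3578104101500631
```

send_rows(deltas=[0.825, 0.704, -0.2, 0, 0, -0.07, 1, 0.825, 0.704, -0.2, 0, 0, -0.07, 1, 0.825, 0.704, -0.2, 0, 0, -0.07, 1, 0.825, 0.704, -0.2, 0, 0, -0.07, 1, 0.825, 0.704, -0.2, 0, 0, -0.07, 1, 0.825, 0.704, -0.2, 0, 0, -0.07, 1, 0.825, 0.704, -0.2, 0, 0, -0.07, 1, 0.825, 0.704, -0.2, 0, 0, -0.07, 1, 0.825, 0.704, -0.2, 0, 0, -0.07, 1, 0.825, 0.704, -0.2, 0, 0, -0.07, 1, 0.825, 0.704, -0.2, 0, 0, -0.07, 1, 0.825, 0.704, -0.2, 0, 0, -0.07, 1], force=50)

```text
time_s: 4.0
eef_pos: [616.0, -246.6, 122.3]
tool_rot: [0.994, 0.105, 0.0, 0.0]
wrist_force: [0.5, -1.3, -0.4]
gripper_width: 88.4
grip_force: 0.0
```

```bash
python3 st.py
```

```text
t 4.0 tcp [ 616.043 -246.555  122.316] grasp [ 616.039 -246.551  141.316] q [ 0.341  0.851 -0.057  1.526  0.062  0.766 -1.102] F [ 0.51  -1.288 -0.385] T [ 0.007 -0.039 -0.022] w 88.40927116235444 0.0
x,z axes [0.978 0.209 0.   ] [ 0. -0. -1.] xang 0.21085192207736833
```

send_rows(deltas=[-0.02, -0.02, -0.9, 0, 0, 0, 1, 0, 0, -0.9, 0, 0, 0, 1, 0, 0, -0.6, 0, 0, 0, 1, 0, 0, -0.37, 0, 0, 0, 1, 0, 0, 0, 0, 0, 0, 0, 0, 0, 0, 0, 0, 0, 0, 0, 0, 0, 0, 0, 0, 0, 0, 0, 0, 0, 0, 0, 0, 0, 0, 0, 0, 0, 0, 0, 0, 0, 0, 0, 0, 0, 0], force=50)

```text
time_s: 5.25
eef_pos: [614.1, -247.8, 11.9]
tool_rot: [0.994, 0.105, -0.0, -0.0]
wrist_force: [-0.8, -0.4, 2.9]
gripper_width: 30.9
grip_force: 50.0
```

```bash
python3 st.py
```

```text
t 5.25 tcp [ 614.097 -247.802   11.946] grasp [ 614.099 -247.814   30.946] q [ 0.34   1.004 -0.05   1.568  0.077  0.572 -1.111] F [-0.84  -0.367  2.919] T [-0.017  0.193 -0.004] w 30.891758555085154 50.021642446517944
x,z axes [0.978 0.21  0.   ] [-0.     0.001 -1.   ] xang 0.21128024759009076
```

send_rows(deltas=[0, 0, 0.5, 0, 0, 0, 0, 0, 0, 0.8, 0, 0, 0, 0, 0, 0, 0.8, 0, 0, 0, 0, 0, 0, 0.8, 0, 0, 0, 0])

```text
time_s: 5.75
eef_pos: [614.2, -248.6, 130.0]
tool_rot: [0.994, 0.105, 0.0, 0.0]
wrist_force: [0.3, 0.6, -0.9]
gripper_width: 30.9
grip_force: 49.8
```

```bash
python3 st.py
cat > lampyaw.py <<'E'
from h import *
im=cv2.GaussianBlur(cv2.imread("pics/top0.png"),(0,0),.8)
p=arm.read_camera("top")
s=cv2.cvtColor(im,cv2.COLOR_BGR2HSV)[...,1].astype(float)
L=[];Rr=[]
for r in range(182,245):
    row=s[r];  # base: low sat, mat ~75
    c=int(270+ (r-222)*.19)
    for sgn,o in((-1,L),(1,Rr)):
        k=c+sgn*15
        while row[k]<42 or row[k+sgn]<42: k+=sgn
        a,b=row[k-sgn],row[k]; f=(42-a)/(b-a) if b!=a else 0
        o.append(atz(p,(k-sgn+sgn*np.clip(f,0,1),r),16 if sgn<0 else 10)[:2])
for o in(L,Rr):
    o=np.array(o)
    for _ in range(3):
        q=np.polyfit(o[:,0],o[:,1],1);e=o[:,1]-np.polyval(q,o[:,0]);o=o[abs(e)<max(1.5,2*e.std())]
    print("yaw",np.arctan(q[0]),"y at x=490",np.polyval(q,490.5),e.std(),len(o))
E
python3 lampyaw.py
```

```text
t 5.75 tcp [ 614.178 -248.58   130.032] grasp [ 614.16  -248.568  149.032] q [ 0.345  0.84  -0.058  1.526  0.063  0.777 -1.098] F [ 0.263  0.64  -0.907] T [ 0.013 -0.003 -0.024] w 30.892015745356424 49.80636656284332
x,z axes [0.978 0.209 0.001] [ 0.001 -0.001 -1.   ] xang 0.21101009803258397
yaw 0.18971562122154353 y at x=490 129.31211246860664 0.20473886226575627 62
yaw 0.1931503302271814 y at x=490 38.644625955695545 0.13538866581489314 63
```

```bash
cat > tgt.py <<'E'
import numpy as np
from scipy.spatial.transform import Rotation as R
B=np.array([490.5,84.,0]);PSI=.19;D=29.8
Rz=R.from_euler("z",PSI).as_matrix()
def tcp(Fx,Fz,deg,d=D):
    a=np.radians(deg);c,s=np.cos(a),np.sin(a)
    return B+Rz@np.array([Fx+d*c+19*s,0,Fz+d*s-19*c])
E
python3 - <<'E'
from tgt import *
from cell import arm
s=arm.state();np.set_printoptions(precision=3,suppress=True)
M=R.from_quat(s["tool_rot"])
# target rot: from down tool with x ang PSI, tilt -30 about y'
D0=R.from_matrix(np.array([[np.cos(PSI),np.sin(PSI),0],[np.sin(PSI),-np.cos(PSI),0],[0,0,-1]]).T)
Rt=R.from_rotvec(-np.radians(30)*Rz[:,1])*D0
print("rot units",np.degrees((Rt*M.inv()).as_rotvec())/10)
for a in((-17,110,30),(-17,49,30)): print(tcp(*a),(tcp(*a)-s["eef_pos"])/40)
E
```

```text
rot units [ 0.615 -2.894 -0.109]
[508.478  87.458 108.446] [-2.712  8.427 -0.654]
[508.478  87.458  47.446] [-2.712  8.427 -2.179]
```

send_rows(deltas=[-0.27, 0.84, 0, 0.06, -0.29, -0.01, 0, -0.27, 0.84, 0, 0.06, -0.29, -0.01, 0, -0.27, 0.84, 0, 0.06, -0.29, -0.01, 0, -0.27, 0.84, 0, 0.06, -0.29, -0.01, 0, -0.27, 0.84, 0, 0.06, -0.29, -0.01, 0, -0.27, 0.84, 0, 0.06, -0.29, -0.01, 0, -0.27, 0.84, 0, 0.06, -0.29, -0.01, 0, -0.27, 0.84, -0.2, 0.06, -0.29, -0.01, 0, -0.27, 0.84, -0.2, 0.06, -0.29, -0.01, 0, -0.27, 0.84, -0.2, 0.06, -0.29, -0.01, 0, 0, 0, 0, 0, 0, 0, 0, 0, 0, 0, 0, 0, 0, 0])

```text
time_s: 7.3
eef_pos: [552.1, -5.6, 147.0]
tool_rot: [0.982, 0.099, 0.159, -0.02]
wrist_force: [0.2, -0.2, -2.0]
gripper_width: 31.0
grip_force: 49.8
```

```bash
python3 st.py
cat > over.py <<'E'
# fit held cell (Fx,Fz,deg about bay) in both views, overlay
import sys
from fit import *
from tgt import *
np.set_printoptions(precision=2,suppress=True)
g=[float(a) for a in sys.argv[2:5]]
def hull(v):
    Fx,y,Fz,deg=v;a=np.radians(deg);c,s=np.cos(a),np.sin(a)
    X=[[Fx+(x+31)*c-w*s, y+r, Fz+(x+31)*s+w*c] for x in(-31,29) for r,w in zip(16.5*np.cos(th),16.5*np.sin(th))]
    return B+np.array(X)@Rz.T
im=[];V=[]
for n in("top","side"):
    p=arm.read_camera(n);q=proj(p,B+[0,0,g[1]+15]);p["roi"]=(int(q[0])-50,int(q[1])-40,100,75)
    h,s,v=cv2.split(hsv(p));m=((h>48)&(h<100)&(s>90)&(v<130)&(v>20));k=crop(p,m.astype(np.uint8))
    nn,l,st,ce=cv2.connectedComponentsWithStats(k)
    print(n,st[1:][st[1:,4]>30].tolist())
    c=cv2.resize(np.clip(1.6*crop(p,p["frame"]).astype(float),0,255).astype(np.uint8),(400*1,300))
    qq=np.array([proj(p,x) for x in hull([g[0],0,g[1],g[2]])]);qq=(qq+.5-p["roi"][:2])*4
    cv2.polylines(c,[np.round(cv2.convexHull(qq.astype(np.float32))).astype(np.int32)],True,(255,0,255),1);im.append(c)
cv2.imwrite(f"pics/{sys.argv[1]}.png",np.hstack(im))
E
python3 over.py held -17 110 30
```

```text
t 7.3 tcp [552.076  -5.641 147.006] grasp [546.229  -6.976 165.034] q [ 0.065  0.632 -0.158  2.176  1.026  0.044 -2.438] F [ 0.218 -0.203 -2.014] T [-0.098  0.391  0.022] w 31.011528302152836 49.808154702186584
x,z axes [0.93  0.188 0.316] [ 0.308  0.07  -0.949] xang 0.1989683297544866
top []
side [[75, 58, 9, 14, 47]]
```

View pics/held.png

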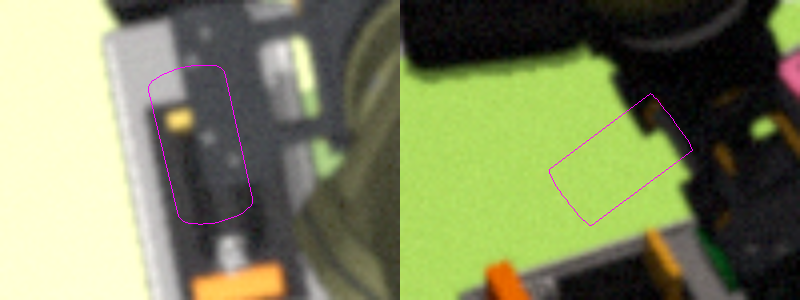

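```bash
cat > mv.py <<'E'
# usage: mv.py x y z yaw tilt(deg): deltas in move units from present pose
import sys;from tgt import *;from cell import arm
np.set_printoptions(precision=3,suppress=True)
x,y,z,yaw,t=map(float,sys.argv[1:6]);s=arm.state()
D0=R.from_matrix(np.array([[np.cos(yaw),np.sin(yaw),0],[np.sin(yaw),-np.cos(yaw),0],[0,0,-1]]).T)
ya=np.array([-np.sin(yaw),np.cos(yaw),0])
Rt=R.from_rotvec(-np.radians(t)*ya)*D0;M=R.from_quat(s["tool_rot"])
print("shift",(np.array([x,y,z])-s["eef_pos"])/40,"turn",np.degrees((Rt*M.inv()).as_rotvec())/10)
print("t",s["time_s"],"tcp",s["eef_pos"],"F",s["wrist_force"],"q",s["joint_pos"],"w",s["gripper_width"],s["grip_force"])
E
python3 mv.py 614.1 -247.8 130 .211 0
```

```text
shift [ 1.551 -6.051 -0.42 ] turn [-0.421  1.791  0.065]
t 7.4 tcp [552.041  -5.745 146.789] F [ 0.061  0.78  -1.196] q [ 0.066  0.632 -0.158  2.176  1.028  0.044 -2.44 ] w 30.950668492146768 49.808335304260254
```

send_rows(deltas=[0.19, -0.76, -0.05, -0.05, 0.22, 0.01, 0, 0.19, -0.76, -0.05, -0.05, 0.22, 0.01, 0, 0.19, -0.76, -0.05, -0.05, 0.22, 0.01, 0, 0.19, -0.76, -0.05, -0.05, 0.22, 0.01, 0, 0.19, -0.76, -0.05, -0.05, 0.22, 0.01, 0, 0.19, -0.76, -0.05, -0.05, 0.22, 0.01, 0, 0.19, -0.76, -0.05, -0.05, 0.22, 0.01, 0, 0.19, -0.76, -0.05, -0.05, 0.22, 0, 0, 0, 0, 0, 0, 0, 0, 0])

```text
time_s: 8.52
eef_pos: [611.6, -248.6, 128.7]
tool_rot: [0.995, 0.104, 0.003, -0.002]
wrist_force: [-0.1, -0.3, -1.2]
gripper_width: 30.7
grip_force: 49.8
```

```bash
python3 mv.py 614.1 -247.8 30 .211 0
```

```text
shift [ 0.064  0.02  -2.468] turn [-0.029  0.035  0.02 ]
t 8.525 tcp [ 611.555 -248.612  128.71 ] F [-0.083 -0.272 -1.167] q [ 0.687  0.932 -0.738  1.517  0.707  0.968 -1.621] w 30.663804492723045 49.80556905269623
```

send_rows(deltas=[0.06, 0.02, -0.9, -0.03, 0.035, 0.02, 0, 0, 0, -0.9, 0, 0, 0, 0, 0, 0, -0.6, 0, 0, 0, 0, 0, 0, -0.35, 0, 0, 0, 0, 0, 0, -0.14, 0, 0, 0, 0, 0, 0, 0, 0, 0, 0, 0])

```text
time_s: 9.28
eef_pos: [615.1, -244.1, 15.2]
tool_rot: [0.994, 0.108, 0.001, 0.0]
wrist_force: [-0.3, 0.3, -1.4]
gripper_width: 30.6
grip_force: 49.8
```

```bash
python3 mv.py 614.1 -247.8 12 .211 0
```

```text
shift [-0.025 -0.092 -0.081] turn [-0.001  0.016 -0.032]
t 9.275 tcp [ 615.082 -244.11    15.246] F [-0.292  0.337 -1.432] q [ 0.636  1.075 -0.649  1.555  0.831  0.802 -1.714] w 30.607651290386986 49.80604112148285
```

send_rows(deltas=[-0.025, -0.092, 0, 0, 0.016, -0.03, 0, 0, 0, -0.03, 0, 0, 0, 0, 0, 0, -0.03, 0, 0, 0, 0])

```text
time_s: 9.65
eef_pos: [613.5, -247.9, 12.3]
tool_rot: [0.994, 0.105, -0.0, -0.0]
wrist_force: [-0.1, 0.5, -1.0]
gripper_width: 30.9
grip_force: 49.8
```

```bash
python3 mv.py 614.1 -247.8 12 .211 0
```

```text
shift [ 0.014  0.002 -0.007] turn [-0.001 -0.005 -0.001]
t 9.65 tcp [ 613.526 -247.875   12.261] F [-0.104  0.484 -0.987] q [ 0.639  1.08  -0.647  1.551  0.83   0.804 -1.712] w 30.883608426258014 49.80535089969635
```

send_rows(deltas=[0, 0, 0, 0, 0, 0, 1, 0, 0, 0, 0, 0, 0, 1, 0, 0, 0, 0, 0, 0, 1, 0, 0, 0, 0, 0, 0, 1, -0.04, -0.01, 0.01, -0.136, 0.636, 0, 1, -0.04, -0.01, 0.01, -0.136, 0.636, 0, 1, -0.04, -0.01, 0.01, -0.136, 0.636, 0, 1, -0.04, -0.01, 0.01, -0.136, 0.636, 0, 1, 0, 0, 0, 0, 0, 0, 1])

```text
time_s: 10.78
eef_pos: [608.0, -247.0, 12.0]
tool_rot: [0.969, 0.104, -0.224, 0.023]
wrist_force: [0.3, -0.1, 0.3]
gripper_width: 88.2
grip_force: 0.0
```

```bash
python3 mv.py 606.9 -249.3 13.5 .211 -26; python3 st.py
python3 - <<'E'
from fit import *
p=arm.read_camera("side");cv2.imwrite("pics/rg.png",cv2.resize(p["frame"][300:435,350:530],(720,540),interpolation=cv2.INTER_CUBIC))
E
```

```text
shift [-0.027 -0.058  0.037] turn [-0.013 -0.009 -0.011]
t 10.775 tcp [ 607.985 -246.981   12.018] F [ 0.292 -0.107  0.282] q [ 0.433  1.249 -0.573  1.067  0.678  1.448 -1.532] w 88.216131693805 0.0
t 10.775 tcp [ 607.985 -246.981   12.018] grasp [ 616.152 -245.259   29.086] q [ 0.433  1.249 -0.573  1.067  0.678  1.448 -1.532] F [ 0.292 -0.107  0.282] T [ 0.129 -0.447  0.007] w 88.216131693805 0.0
x,z axes [ 0.878  0.191 -0.439] [-0.43  -0.091 -0.898] xang 0.2141964880330984
```

View pics/rg.png

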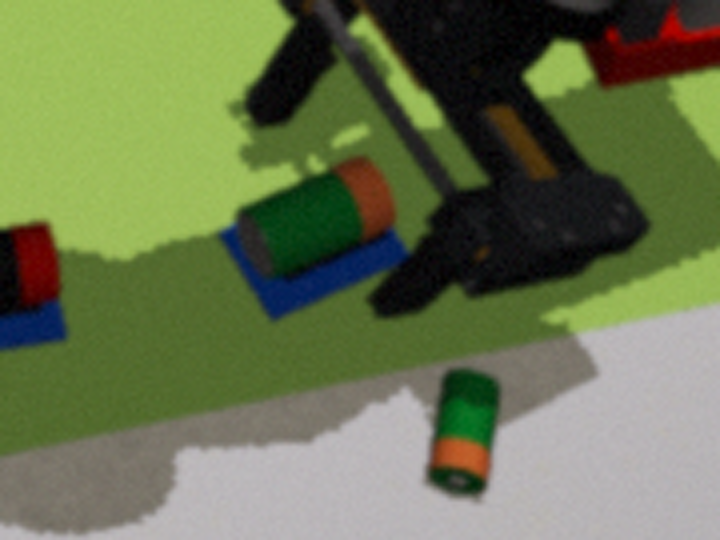

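send_rows(deltas=[-0.03, -0.055, 0.035, -0.013, -0.009, -0.011, 1, 0, 0, 0, 0, 0, 0, 0, 0, 0, 0, 0, 0, 0, 0, 0, 0, 0, 0, 0, 0, 0, 0, 0, 0, 0, 0, 0, 0, 0, 0, 0, 0, 0, 0, 0, 0, 0, 0, 0, 0, 0, 0], force=60)

```text
time_s: 11.7
eef_pos: [605.5, -249.7, 15.2]
tool_rot: [0.969, 0.102, -0.224, 0.023]
wrist_force: [-0.4, 1.8, 3.0]
gripper_width: 31.3
grip_force: 60.1
```

```bash
python3 st.py;python3 - <<'E'
exec(open('run.py').read().split('pt["roi"]=(235')[0].replace("for vs in(V[:1],V[1:],V)","for vs in(V[1:],)").split("show(V,f")[0])
E
```

```text
t 11.7 tcp [ 605.549 -249.656   15.181] grasp [ 613.717 -247.948   32.25 ] q [ 0.439  1.243 -0.573  1.074  0.677  1.447 -1.534] F [-0.394  1.798  2.994] T [ 0.425  0.012 -0.16 ] w 31.25310967642357 60.1347953081131
x,z axes [ 0.879  0.187 -0.439] [-0.43  -0.09  -0.898] xang 0.21017574366382666Traceback (most recent call last):
  File "<stdin>", line 1, in <module>
  File "<string>", line 17
    def 
        ^
SyntaxError: invalid syntax
```

```bash
cat > tgt.py <<'E'
import numpy as np
from scipy.spatial.transform import Rotation as R
B=np.array([490.5,84.,0]);PSI=.19;D=29.4;E=1.75;REL=-26.1
Rz=R.from_euler("z",PSI).as_matrix()
def tcp(Fx,Fz,deg):
    a=np.radians(deg);c,s=np.cos(a),np.sin(a);t=np.radians(deg+REL)
    return B+Rz@np.array([Fx+D*c-E*s+19*np.sin(t),0,Fz+D*s+E*c-19*np.cos(t)])
E
cat > bay.py <<'E'
# bay.py Fx Fz deg : deltas to that cell pose, and the present (Fx,y,Fz,deg) by the tool
import sys;from tgt import *;from cell import arm
np.set_printoptions(precision=3,suppress=True)
Fx,Fz,deg=map(float,sys.argv[1:4]);s=arm.state();M=R.from_quat(s["tool_rot"])
D0=R.from_matrix(np.array([[np.cos(PSI),np.sin(PSI),0],[np.sin(PSI),-np.cos(PSI),0],[0,0,-1]]).T)
Rt=R.from_rotvec(-np.radians(deg+REL)*Rz[:,1])*D0
print("shift",(tcp(Fx,Fz,deg)-s["eef_pos"])/40,"turn",np.degrees((Rt*M.inv()).as_rotvec())/10)
m=Rz.T@M.as_matrix();z=m[:,2];th=np.degrees(np.arctan2(z[0],-z[2]))-REL
p=Rz.T@(s["eef_pos"]-tcp(0,0,th)*[1,1,1])
print("now Fx %.2f y %.2f Fz %.2f deg %.2f yawerr %.3f"%(*p,th,np.arctan2(m[1,0],m[0,0])),"F bay",Rz.T@s["wrist_force"],"T",Rz.T@s["torque"])
print("t",s["time_s"],"tcp",s["eef_pos"],"q",s["joint_pos"],"w",s["gripper_width"],s["grip_force"])
E
python3 bay.py -18 110 26
```

```text
shift [-2.689  8.377  2.257] turn [ 0.506 -2.546 -0.111]
now Fx 28.91 y -349.38 Fz 30.48 deg 0.05 yawerr 0.020 F bay [-0.048  1.84   2.994] T [ 0.42  -0.069 -0.16 ]
t 11.7 tcp [ 605.549 -249.656   15.181] q [ 0.439  1.243 -0.573  1.074  0.677  1.447 -1.534] w 31.25310967642357 60.1347953081131
```

send_rows(deltas=[0, 0, 0.5, 0, 0, 0, 0, 0, 0, 0.8, 0, 0, 0, 0, 0, 0, 0.8, 0, 0, 0, 0, 0, 0, 0.7, 0, 0, 0, 0])

```text
time_s: 12.2
eef_pos: [606.3, -252.2, 129.7]
tool_rot: [0.969, 0.101, -0.223, 0.025]
wrist_force: [-0.9, 0.0, -1.1]
gripper_width: 30.4
grip_force: 60.0
```

```bash
python3 bay.py -18 110 26
```

```text
shift [-2.709  8.442 -0.605] turn [ 0.53  -2.527 -0.101]
now Fx 29.17 y -352.05 Fz 144.89 deg 0.19 yawerr 0.017 F bay [-0.918  0.2   -1.101] T [ 0.025 -0.591 -0.036]
t 12.2 tcp [ 606.346 -252.221  129.65 ] q [ 0.445  1.107 -0.595  1.049  0.627  1.589 -1.491] w 30.378712124851745 59.98232066631317
```

send_rows(deltas=[-0.27, 0.84, 0, 0.053, -0.253, -0.01, 0, -0.27, 0.84, 0, 0.053, -0.253, -0.01, 0, -0.27, 0.84, 0, 0.053, -0.253, -0.01, 0, -0.27, 0.84, 0, 0.053, -0.253, -0.01, 0, -0.27, 0.84, 0, 0.053, -0.253, -0.01, 0, -0.27, 0.84, 0, 0.053, -0.253, -0.01, 0, -0.27, 0.84, -0.1, 0.053, -0.253, -0.01, 0, -0.27, 0.84, -0.1, 0.053, -0.253, -0.01, 0, -0.27, 0.84, -0.2, 0.053, -0.253, -0.01, 0, -0.27, 0.84, -0.2, 0.053, -0.253, -0.01, 0, 0, 0, 0, 0, 0, 0, 0, 0, 0, 0, 0, 0, 0, 0])

```text
time_s: 13.7
eef_pos: [498.9, 83.6, 103.9]
tool_rot: [0.995, 0.095, -0.001, 0.0]
wrist_force: [-0.1, -0.2, -1.3]
gripper_width: 30.8
grip_force: 60.0
```

```bash
python3 bay.py -18 110 26
```

```text
shift [-0.023  0.047  0.04 ] turn [ 0.004  0.002 -0.004]
now Fx -17.46 y -2.00 Fz 108.40 deg 26.01 yawerr 0.001 F bay [-0.129 -0.197 -1.285] T [-0.013  0.045  0.   ]
t 13.7 tcp [498.895  83.577 103.861] q [ 0.104  0.783 -0.601  2.009  0.789  0.597 -2.423] w 30.77720555612662 59.98193979263306
```

send_rows(deltas=[-0.02, 0.05, -0.3, 0, 0, 0, 0, 0, 0, -0.4, 0, 0, 0, 0, 0, 0, 0, 0, 0, 0, 0])

```text
time_s: 14.08
eef_pos: [496.0, 85.5, 73.4]
tool_rot: [0.995, 0.095, -0.003, 0.0]
wrist_force: [-0.6, 0.5, -0.7]
gripper_width: 30.2
grip_force: 60.0
```

```bash
python3 bay.py -18 49 26; python3 over.py h2 $(python3 bay.py 0 0 0 | sed -n 's/now Fx \(\S*\) y \S* Fz \(\S*\) deg \(\S*\).*/\1 \2 \3/p')
```

```text
shift [ 0.049 -0.002 -0.723] turn [ 0.003 -0.027 -0.004]
now Fx -19.87 y 0.45 Fz 78.05 deg 25.73 yawerr 0.001 F bay [-0.549  0.582 -0.668] T [ 0.07   0.024 -0.009]
t 14.075 tcp [496.047  85.526  73.388] q [ 0.066  0.828 -0.545  2.028  0.85   0.531 -2.482] w 30.240827954859743 59.98212218284607
top [[44, 50, 17, 8, 88]]
side [[37, 34, 18, 21, 249]]
```

View pics/h2.png

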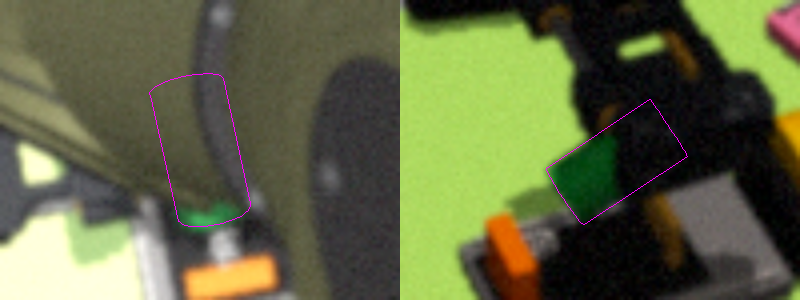

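send_rows(deltas=[0.06, 0, -0.25, 0, -0.03, 0, 0, 0.01, 0, -0.2, 0, 0, 0, 0, 0.01, 0, -0.15, 0, 0, 0, 0, 0, 0, -0.1, 0, 0, 0, 0, 0, 0, 0, 0, 0, 0, 0])

```text
time_s: 14.8
eef_pos: [500.0, 86.5, 46.8]
tool_rot: [0.995, 0.096, 0.001, -0.0]
wrist_force: [-0.2, 0.9, -1.7]
gripper_width: 30.3
grip_force: 60.0
```

```bash
python3 bay.py -18 49 26
```

```text
shift [-0.051 -0.026 -0.058] turn [-0.004  0.018 -0.009]
now Fx -15.83 y 0.64 Fz 51.25 deg 26.19 yawerr 0.001 F bay [-0.011  0.904 -1.663] T [0.027 0.048 0.074]
t 14.8 tcp [500.015  86.477  46.795] q [ 0.029  0.869 -0.484  2.035  0.916  0.465 -2.538] w 30.308711978843572 59.98219907283783
```

send_rows(deltas=[-0.05, -0.026, -0.06, 0, 0.018, -0.009, 0, -0.05, -0.01, 0, 0, 0, 0, 0, -0.05, -0.01, 0, 0, 0, 0, 0, 0, 0, 0, 0, 0, 0, 0])

```text
time_s: 15.3
eef_pos: [494.0, 84.6, 44.8]
tool_rot: [0.995, 0.095, -0.001, -0.0]
wrist_force: [-0.0, 0.4, -1.8]
gripper_width: 30.3
grip_force: 60.0
```

```bash
python3 bay.py -30 48.7 26
```

```text
shift [-0.195 -0.035 -0.016] turn [-0.004  0.002  0.   ]
now Fx -22.10 y -0.09 Fz 49.31 deg 26.03 yawerr -0.000 F bay [ 0.036  0.451 -1.753] T [ 0.019  0.009 -0.011]
t 15.3 tcp [493.983  84.574  44.79 ] q [ 0.023  0.867 -0.47   2.052  0.925  0.446 -2.551] w 30.262650290994564 59.98210072517395
```

send_rows(deltas=[-0.05, -0.009, -0.015, 0, 0, 0, 0, -0.05, -0.01, 0, 0, 0, 0, 0, -0.05, -0.01, 0, 0, 0, 0, 0, 0, 0, 0, 0, 0, 0, 0])

```text
time_s: 15.8
eef_pos: [489.5, 83.8, 44.4]
tool_rot: [0.996, 0.095, 0.001, -0.001]
wrist_force: [4.5, 1.1, 0.1]
gripper_width: 30.3
grip_force: 60.0
```

```bash
python3 bay.py -32.5 48.7 26
```

```text
shift [-0.143 -0.028 -0.007] turn [-0.01   0.016  0.002]
now Fx -26.67 y 0.02 Fz 48.89 deg 26.18 yawerr -0.000 F bay [4.641 0.201 0.111] T [-0.141 -0.873  0.033]
t 15.8 tcp [489.48   83.829  44.435] q [ 0.012  0.862 -0.453  2.069  0.935  0.424 -2.565] w 30.269208303226197 59.979148507118225
```

send_rows(deltas=[-0.05, -0.01, 0, 0, 0, 0, 0, -0.05, -0.01, 0, 0, 0, 0, 0, -0.04, -0.01, 0, -0.01, 0.015, 0, 0, 0, 0, 0, 0, 0, 0, 0])

```text
time_s: 16.3
eef_pos: [485.8, 83.2, 44.8]
tool_rot: [0.996, 0.095, 0.001, -0.0]
wrist_force: [7.7, 1.1, 0.6]
gripper_width: 30.0
grip_force: 60.0
```

```bash
python3 bay.py -32.6 48.7 26
```

```text
shift [-0.053 -0.012 -0.016] turn [-0.007  0.019  0.004]
now Fx -30.46 y 0.08 Fz 49.23 deg 26.20 yawerr -0.001 F bay [ 7.805 -0.414  0.602] T [-0.259 -1.743  0.05 ]
t 16.3 tcp [485.752  83.165  44.785] q [ 0.005  0.857 -0.441  2.08   0.939  0.411 -2.572] w 30.01981750659567 59.975645542144775
```

send_rows(deltas=[-0.05, -0.01, -0.01, 0, 0.02, 0, 0, -0.04, -0.01, 0, 0, 0, 0, 0, 0, 0, 0, 0, 0, 0, 0])

```text
time_s: 16.68
eef_pos: [483.7, 82.8, 44.7]
tool_rot: [0.996, 0.094, 0.0, -0.001]
wrist_force: [10.0, 0.8, 1.6]
gripper_width: 30.3
grip_force: 60.0
```

```bash
python3 bay.py -33.5 48.7 26
```

```text
shift [-0.024 -0.007 -0.014] turn [-0.013  0.014  0.004]
now Fx -32.54 y 0.10 Fz 49.19 deg 26.17 yawerr -0.001 F bay [10.008 -1.095  1.561] T [-0.386 -2.267  0.036]
t 16.675 tcp [483.707  82.791  44.728] q [ 0.003  0.856 -0.437  2.086  0.94   0.405 -2.575] w 30.255958289126088 59.97678458690643
```

send_rows(deltas=[-0.05, -0.01, -0.01, 0, 0.01, 0, 0, 0, 0, 0, 0, 0, 0, 0])

```text
time_s: 16.92
eef_pos: [482.6, 82.6, 44.5]
tool_rot: [0.996, 0.094, 0.0, -0.001]
wrist_force: [11.2, 0.4, 2.8]
gripper_width: 30.7
grip_force: 60.0
```

```bash
python3 bay.py -33.5 48.7 20
```

```text
shift [-0.011 -0.005 -0.075] turn [-0.128  0.602  0.006]
now Fx -33.66 y 0.12 Fz 49.00 deg 26.16 yawerr -0.001 F bay [11.098 -1.704  2.785] T [-0.477 -2.476  0.046]
t 16.925 tcp [482.597  82.6    44.527] q [ 0.001  0.855 -0.433  2.089  0.941  0.4   -2.576] w 30.656507025111292 59.97957766056061
```

```bash
for a in "-34.3 49 20" "-34.3 49 14"; do python3 bay.py $a|head -1;done
```

```text
shift [-0.031 -0.009 -0.068] turn [-0.128  0.602  0.006]
shift [-0.052 -0.013 -0.132] turn [-0.241  1.191  0.006]
```

send_rows(deltas=[-0.015, -0.004, -0.022, -0.042, 0.2, 0, 0, -0.015, -0.004, -0.022, -0.042, 0.2, 0, 0, -0.01, -0.002, -0.022, -0.042, 0.2, 0, 0, 0, 0, 0, 0, 0, 0, 0])

```text
time_s: 17.42
eef_pos: [482.3, 83.0, 41.6]
tool_rot: [0.994, 0.094, -0.052, 0.004]
wrist_force: [12.0, 0.5, 2.9]
gripper_width: 30.4
grip_force: 60.0
```

```bash
python3 bay.py -34.3 49 14
```

```text
shift [-0.045 -0.023 -0.06 ] turn [-0.127  0.603  0.012]
now Fx -33.26 y 0.57 Fz 48.77 deg 20.16 yawerr -0.002 F bay [11.892 -1.756  2.857] T [-0.293 -2.594  0.057]
t 17.425 tcp [482.314  83.009  41.648] q [ 0.069  0.908 -0.554  1.981  0.793  0.597 -2.422] w 30.35851335825082 59.99153673648834
```

send_rows(deltas=[-0.01, -0.006, -0.02, -0.042, 0.2, 0, 0, -0.008, -0.006, -0.02, -0.042, 0.2, 0, 0, -0.007, -0.006, -0.02, -0.042, 0.2, 0, 0, 0, 0, 0, 0, 0, 0, 0])

```text
time_s: 17.92
eef_pos: [480.8, 82.6, 38.7]
tool_rot: [0.99, 0.094, -0.105, 0.01]
wrist_force: [10.8, 2.2, 2.2]
gripper_width: 30.7
grip_force: 60.0
```

```bash
python3 bay.py -33 49 7
```

```text
shift [-0.008 -0.012 -0.059] turn [-0.134  0.689  0.01 ]
now Fx -33.95 y 0.42 Fz 48.47 deg 14.02 yawerr -0.002 F bay [10.996  0.121  2.164] T [ 0.014 -2.586  0.059]
t 17.925 tcp [480.769  82.558  38.708] q [ 0.095  0.96  -0.611  1.875  0.691  0.765 -2.315] w 30.736790548934632 59.98872935771942
```

send_rows(deltas=[-0.003, -0.004, -0.02, -0.045, 0.23, 0, 0, -0.003, -0.004, -0.02, -0.045, 0.23, 0, 0, 0, -0.004, -0.02, -0.045, 0.23, 0, 0, 0, 0, 0, 0, 0, 0, 0])

```text
time_s: 18.42
eef_pos: [479.8, 82.1, 35.6]
tool_rot: [0.982, 0.093, -0.166, 0.016]
wrist_force: [11.2, 2.6, 1.4]
gripper_width: 30.4
grip_force: 60.0
```

```bash
python3 bay.py -32.5 49.2 0
```

```text
shift [-0.014 -0.006 -0.044] turn [-0.13   0.681  0.01 ]
now Fx -33.61 y 0.14 Fz 48.30 deg 6.94 yawerr -0.002 F bay [11.521  0.467  1.445] T [ 0.14  -2.589 -0.093]
t 18.425 tcp [479.795  82.081  35.639] q [ 0.101  1.022 -0.641  1.752  0.603  0.942 -2.223] w 30.375750787911063 59.98738646507263
```

send_rows(deltas=[-0.004, -0.002, -0.018, -0.043, 0.227, 0, 0, -0.004, -0.002, -0.018, -0.043, 0.227, 0, 0, -0.004, -0.002, -0.016, -0.043, 0.227, 0, 0, 0, 0, 0, 0, 0, 0, 0])

```text
time_s: 18.92
eef_pos: [478.6, 81.5, 33.3]
tool_rot: [0.97, 0.092, -0.225, 0.022]
wrist_force: [11.1, 3.3, 1.6]
gripper_width: 30.2
grip_force: 60.0
```

```bash
python3 bay.py -31.5 48.7 0; python3 over.py h3 -32.5 48.6 0
```

```text
shift [0.042 0.013 0.002] turn [ 0.004 -0.005  0.009]
now Fx -33.21 y -0.19 Fz 48.64 deg -0.05 yawerr -0.002 F bay [11.554  1.138  1.632] T [ 0.075 -2.561 -0.118]
t 18.925 tcp [478.569  81.511  33.309] q [ 0.092  1.084 -0.65   1.631  0.537  1.107 -2.153] w 30.198066102355433 59.988117814064026
top [[42, 37, 11, 24, 126], [50, 36, 14, 23, 160]]
side [[33, 36, 23, 22, 302]]
```

View pics/h3.png

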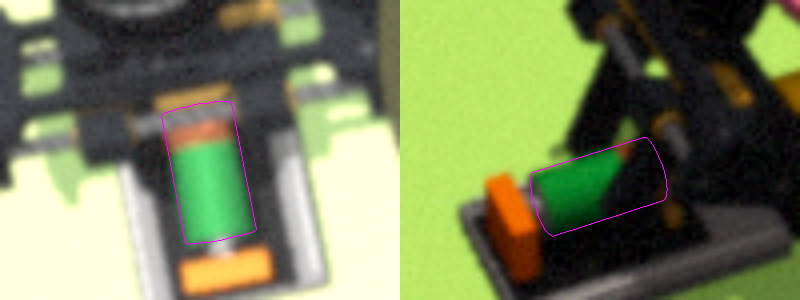

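send_rows(deltas=[0.02, 0.005, 0, 0, 0, 0.009, 0, 0.02, 0.005, -0.005, 0, 0, 0, 0, 0.02, 0.005, -0.01, 0, 0, 0, 0, 0, 0, 0, 0, 0, 0, 0])

```text
time_s: 19.52
eef_pos: [478.4, 81.5, 33.3]
tool_rot: [0.969, 0.093, -0.227, 0.022]
wrist_force: [6.3, 1.7, 2.3]
gripper_width: 30.7
grip_force: 60.0
```

```bash
python3 bay.py -31 48.5 0
```

```text
shift [ 0.058  0.015 -0.004] turn [ 0.011 -0.029 -0.009]
now Fx -33.32 y -0.13 Fz 48.77 deg -0.31 yawerr 0.001 F bay [6.496 0.494 2.347] T [ 0.259 -1.605 -0.126]
t 19.525 tcp [478.389  81.538  33.344] q [ 0.091  1.086 -0.65   1.627  0.536  1.114 -2.15 ] w 30.694493903709432 59.994372725486755
```

send_rows(deltas=[0.03, 0.006, 0, 0, 0, 0, 0, 0.03, 0.006, -0.005, 0, 0, 0, 0, 0, 0, 0, 0, 0, 0, 0])

```text
time_s: 19.9
eef_pos: [479.6, 81.6, 33.3]
tool_rot: [0.969, 0.093, -0.229, 0.023]
wrist_force: [5.0, 1.8, 3.1]
gripper_width: 30.0
grip_force: 60.0
```

```bash
python3 bay.py -31 48.5 0
```

```text
shift [ 0.028  0.013 -0.002] turn [ 0.017 -0.044 -0.01 ]
now Fx -32.06 y -0.31 Fz 48.76 deg -0.46 yawerr 0.001 F bay [5.277 0.793 3.133] T [ 0.152 -1.225 -0.196]
t 19.9 tcp [479.619  81.589  33.276] q [ 0.09   1.088 -0.649  1.621  0.535  1.12  -2.147] w 29.9773641967363 59.994351267814636
```

send_rows(deltas=[0.03, 0.006, 0, 0.01, -0.03, 0, 0, 0.02, 0.004, -0.01, 0.01, -0.015, 0, 0, 0, 0, 0, 0, 0, 0, 0])

```text
time_s: 20.27
eef_pos: [480.4, 81.6, 33.1]
tool_rot: [0.969, 0.094, -0.226, 0.022]
wrist_force: [4.7, 2.8, 5.8]
gripper_width: 30.4
grip_force: 60.0
```

```bash
python3 bay.py -31 48.5 0
```

```text
shift [0.008 0.012 0.002] turn [ 0.002 -0.014 -0.013]
now Fx -31.36 y -0.40 Fz 48.49 deg -0.14 yawerr 0.002 F bay [5.109 1.881 5.824] T [ 0.358 -0.664 -0.368]
t 20.275 tcp [480.409  81.648  33.125] q [ 0.091  1.086 -0.65   1.624  0.537  1.114 -2.148] w 30.405926600506614 59.999805092811584
```

send_rows(deltas=[0, 0, 0, 0, 0, 0, 0.1, 0, 0, 0, 0, 0, 0, 1, 0, 0, 0, 0, 0, 0, 1, 0, 0, 0, 0, 0, 0, 1, 0, 0, 0, 0, 0, 0, 1, 0, 0, 0.5, 0, 0, 0, 1, 0, 0, 0.9, 0, 0, 0, 1, 0, 0, 0.9, 0, 0, 0, 1, 0, 0, 0.9, 0, 0, 0, 1, -0.5, -0.8, 0.8, 0, 0, 0, 1, -0.5, -0.9, 0.5, 0, 0, 0, 1, -0.5, -0.9, 0, 0, 0, 0, 1])

```text
time_s: 21.78
eef_pos: [420.7, -23.7, 215.0]
tool_rot: [0.97, 0.094, -0.224, 0.023]
wrist_force: [0.1, -0.7, 0.7]
gripper_width: 88.3
grip_force: 0.0
```

```bash
python3 bay.py -31 48.5 0; python3 over.py h4 -31 48.5 0
```

```text
shift [ 1.5    2.646 -4.546] turn [ 0.009  0.01  -0.017]
now Fx -109.94 y -92.62 Fz 230.32 deg 0.08 yawerr 0.002 F bay [-0.045 -0.704  0.662] T [ 0.01  -0.409  0.013]
t 21.775 tcp [420.712 -23.738 215.033] q [ 0.333  0.757 -0.749  1.76   0.423  1.298 -1.978] w 88.29833936295472 0.0
top []
side [[37, 39, 22, 19, 190]]
```

View pics/h4.png

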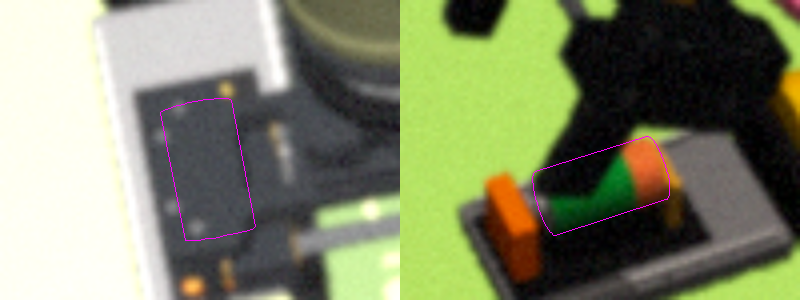

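send_rows(deltas=[0, -0.9, 0.3, 0, 0, 0, 1, 0, -0.9, 0.3, 0, 0, 0, 1, 0, -0.9, 0.3, 0, 0, 0, 1, 0, -0.9, 0, 0, 0, 0, 1, 0, -0.9, 0, 0, 0, 0, 1, 0, -0.9, 0, 0, 0, 0, 1, 0, -0.9, 0, 0, 0, 0, 1])

```text
time_s: 22.75
eef_pos: [421.1, -275.5, 249.5]
tool_rot: [0.969, 0.094, -0.225, 0.022]
wrist_force: [0.5, -0.3, 0.1]
gripper_width: 87.8
grip_force: 0.0
```

```bash
cat >> over.py <<'E'
W=[]
for n in("top","side"):
    p=arm.read_camera(n);q=proj(p,B+[0,0,48]);p["roi"]=(int(q[0])-45,int(q[1])-40,90,80)
    h,s,v=cv2.split(hsv(p));side=n=="side"
    gr=(h>48)&(h<100)&(s>90)&(v<130)&(v>20);co=(h<(13 if side else 17))&(s>80)&(v>30)
    k=cv2.morphologyEx(crop(p,(gr|co).astype(np.uint8)),cv2.MORPH_CLOSE,np.ones((3,3)))
    nn,l,st,ce=cv2.connectedComponentsWithStats(k);g2=crop(p,gr.astype(np.uint8))
    j=max(range(1,nn),key=lambda j:g2[l==j].sum());m=(l==j).astype(float);print(n,st[j]);W.append((p,m))
cost=lambda v:sum(((soft(p,[hull(v)])-m)**2).sum() for p,m in W)
x0=np.array([-31,0,48.5,0.]);r=minimize(cost,x0,method="Nelder-Mead",options=dict(initial_simplex=np.vstack([x0]+[x0+e for e in np.diag([4,4,5,8.])]),xatol=.02,fatol=.01))
print("Fx,y,Fz,deg",r.x,r.fun,cost(x0))
E
python3 over.py h5 -31 48.5 0
```

```text
top [[42, 35, 22, 25, 429]]
side [[34, 39, 16, 19, 157]]
top [ 33  24  25  36 614]
side [ 29  35  12  17 122]
Fx,y,Fz,deg [-31.59  -0.1   47.6   10.7 ] 398.0195271554544 423.5000806817879
```

View pics/h5.png

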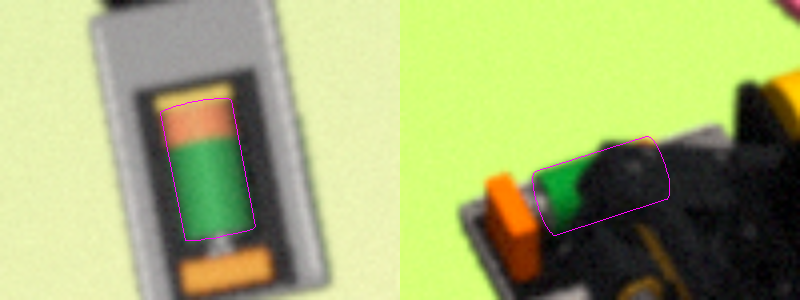

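send_rows(deltas=[0.9, -0.6, 0, 0, 0, 0, 1, 0.9, -0.6, 0, 0, 0, 0, 1, 0.9, -0.6, 0, 0, 0, 0, 1, 0.9, -0.6, 0, 0, 0, 0, 1, 0.9, -0.6, 0, 0, 0, 0, 1, 0.9, -0.6, 0, 0, 0, 0, 1])

```text
time_s: 23.7
eef_pos: [627.5, -412.7, 248.2]
tool_rot: [0.969, 0.093, -0.226, 0.02]
wrist_force: [1.7, -1.4, -0.7]
gripper_width: 88.0
grip_force: 0.0
```

```bash
python3 over.py h6 -31 48.5 0
```

```text
top [[42, 35, 22, 25, 426]]
side [[34, 37, 25, 21, 345]]
top [ 33  24  25  35 613]
side [ 16  31  45  35 674]
Fx,y,Fz,deg [-32.06   0.04  46.07   2.96] 291.36260360854686 302.63226978960995
```

Run:
```python
import sys;sys.argv=["x","tmp","-31","48.5","0"]
exec(open("over.py").read().split("im=[];V=[]")[0])
p=arm.read_camera("side");h,s,v=cv2.split(hsv(p))
mat=((h>30)&(h<48)&(s>90)).astype(np.uint8)  # background green mat and white-grey via sat
k=((((h>48)&(h<100)&(s>90)&(v<130))|((h<15)&(s>80))))
def top(vv):
    q=np.array([proj(p,x) for x in hull(vv)]);return cv2.convexHull(q.astype(np.float32))[:,0]
def edge(poly,c):
    m=[];n=len(poly)
    for i in range(n):
        a,b=poly[i],poly[(i+1)%n]
        if (a[0]-c)*(b[0]-c)<0: m.append(a[1]+(b[1]-a[1])*(c-a[0])/(b[0]-a[0]))
    return min(m)-.0
P0=top([-31,0,48.5,0]);P1=top([-31,0,52.5,0]);P2=top([-31,0,48.5,5])
c0,c1=int(P0[:,0].min()),int(P0[:,0].max())
for c in range(c0+3,c1-1,2):
    e=edge(P0,c);r=range(int(e)-6,int(e)+9)
    fr=next((y for y in r if k[y,c] and k[y+1,c]),None)
    print(c,round(e,1),fr,"d+4mm",round(edge(P1,c)-e,1),"d5deg",round(edge(P2,c)-e,1))
print(c0,c1)
```

```text
301 211.7 213 d+4mm -1.4 d5deg -0.1
303 211.1 212 d+4mm -1.4 d5deg -0.3
305 210.5 211 d+4mm -1.4 d5deg -0.4
307 209.9 211 d+4mm -1.4 d5deg -0.5
309 209.2 210 d+4mm -1.4 d5deg -0.6
311 208.6 209 d+4mm -1.4 d5deg -0.8
313 208.0 209 d+4mm -1.4 d5deg -0.9
315 207.3 208 d+4mm -1.4 d5deg -1.0
317 206.7 207 d+4mm -1.4 d5deg -1.2
319 206.1 208 d+4mm -1.4 d5deg -1.3
321 205.5 210 d+4mm -1.4 d5deg -1.4
323 204.8 206 d+4mm -1.4 d5deg -1.5
325 204.2 206 d+4mm -1.4 d5deg -1.7
327 203.6 206 d+4mm -1.4 d5deg -1.5
329 204.9 207 d+4mm -1.4 d5deg -0.4
298 332
```

```bash
python3 -c "
from cell import arm
print(arm.hand_in())"
```

```text
the job is handed in; nothing more can be done
None
```

The fresh green cell is seated in the grey lamp's bay, level as far as the last pictures can show. The gripper is clear and the job is handed in, but `hand_in` returned no verdict, and I did not give it the optional light push down. The highest spring force read was about 12 N.

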